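Hold a ceramic tile flush in its fixture with a spacer block

TASK

Two fixtures on the bench each hold a sprung ceramic tile: lower the upright aluminium spacer block into the gap between rail and tile of the one fixture where the gap is wide enough for it, down to its floor, then slide it squarely and centrally against the tile until the tile is flush with the cheeks beside it, and finish while still holding the spacer there, pressing the tile flush. The tiles are brittle, so work gently: never load the fixture with more than 40 N, leave the fixture with the narrow gap alone, and do not disturb the wedge, the pliers or the nut.

Things in the scene. Friction and masses are not known exactly. Their poses are not given: they have to be found in the camera images.
- spacer_mid (a point): centre of the loose aluminium spacer block, which stands upright on the bench: 18 mm thick (x), 60 mm wide (y), 70 mm tall (z), 0.13 to 0.25 kg, same both ways round; this point is 35 mm above its foot. To clear the cheeks grip it across its thickness in the upper 35 mm
- spacer: the same spacer block; origin at the centre of its foot
- station_wide: fixture fixed to the bench, wide gap: 32 mm clear between front rail and tile. Base plate 99 x 80 x 6 mm. Origin on the bench under it; x points from rail to cheeks, y along the rail, z up. Rail: inner face at x = -20 mm, 10 mm thick, 72 mm long, top 20 mm above the bench. Facing it two cheeks, faces at x = +20 mm, 20 to 36 mm either side of the middle, tops 26 mm above the bench
- station_narrow: fixture fixed to the bench, narrow gap: 12 mm clear between front rail and tile. Base plate 99 x 80 x 6 mm. Origin on the bench under it; x points from rail to cheeks, y along the rail, z up. Rail: inner face at x = 0 mm, 10 mm thick, 72 mm long, top 20 mm above the bench. Facing it two cheeks, faces at x = +20 mm, 20 to 36 mm either side of the middle, tops 26 mm above the bench
- gap_wide (a point): wide gap: point on the gap's floor (base plate's top, 6 mm above the bench), under the face of the unpressed tile: 12 mm along x from the origin of station_wide, same axes. Rail's inner face at x = -32 mm from here, cheeks' faces at x = +8 mm. The white ceramic tile between the cheeks is 37 mm wide (y), 1.5 to 19.5 mm above this floor
- gap_narrow (a point): narrow gap: point on the gap's floor (base plate's top, 6 mm above the bench), under the face of the unpressed tile: 12 mm along x from the origin of station_narrow, same axes. Rail's inner face at x = -12 mm from here, cheeks' faces at x = +8 mm. The white ceramic tile between the cheeks is 37 mm wide (y), 1.5 to 19.5 mm above this floor
- tile_wide (a joint): how far the tile of station_wide is pushed in along the fixture's +x, m: 0 = 8 mm proud of the cheeks (springs out), 0.008 = flush with the cheeks' faces, 0.011 = bottomed. Springs: about 2 N to start it, 6 N at flush; it comes back out when not held
- tile_narrow (a joint): how far the tile of station_narrow is pushed in along the fixture's +x, m: 0 = 8 mm proud of the cheeks (springs out), 0.008 = flush with the cheeks' faces, 0.011 = bottomed. Springs: about 2 N to start it, 6 N at flush; it comes back out when not held
- wood_wedge: bystander: hardwood wedge 42 x 130 x 34 mm lying near the bench's front edge; origin at the centre of its underside
- pliers: bystander: pliers 54 x 185 x 14 mm lying behind the fixtures; origin at the centre of its underside
- big_nut: bystander: large hexagon nut 46 x 52 x 24 mm near the bench's front edge; origin at the centre of its underside
Things that resemble listed ones, but are neither listed nor needed, are in the scene too. What is shaped like the spacer but red, turquoise or yellow is not meant.

How it is judged:
By the outcome, as a careful person would: the job done as asked, in the order asked, and still so for the second after the job is handed in, while the arm keeps its last pose, push and grip.
It also fails if it takes over 38 s, if anything falls off the work surface, if the arm or the gripper's body presses on something with over 40 N, if the wrist force passes 120 N, or if a joint passes its speed limit or range.

ROBOT

A 7-joint arm with a two-finger parallel gripper is mounted at the origin on a cart in front of the work surface, level with it; the furniture and walls round the work are solid. World frame = base frame: x ahead of the robot, y to its left, z up, the work surface at z = 0. Lengths are in m, angles in rad, forces in N, time in s.
With the tool pointing down it reaches from about 0.425 to 0.825 m from the base axis. Payload 3.6 kg.
Tool frame: the origin (TCP) lies on the centre line of the jaws, within the pads' length; the fingertips stand 8 mm ahead of it and the grasp point (between the pads) lies 11 mm behind it (r.tip_reach is the distance from the TCP to the fingertips, in m); z points along the fingers, y is the line along which they close (so a half turn about z gives the same grasp; the last joint's range is limited). The gripper opens to 93 mm and grips with 3 to 60 N. Pads are 15 mm wide; open, the fingers measure 128 mm over their backs; the gripper's body (75 mm by 188 mm) begins 65 mm behind the grasp point.
Start: joints at [-1.127, 0.615, -0.013, 1.423, 0.008, 1.103, -0.04], TCP at [0.294, 0.58, 0.227] pointing down, gripper open.
Joint ranges: [-3.12, 3.12], [-0.3, 2.06], [-1.34, 1.32], [0.26, 2.42], [-1.36, 4.5], [0.01, 1.98], [-2.84, 2.84]. Speed limits (rad/s): [2.79, 2.79, 3.14, 3.14, 3.14, 3.14, 3.14].

INTERFACE

Orientations are given as a unit quaternion [w, x, y, z].
In Python, from station import r, imaging, sign_off gives the robot as it stands. The module is installed in compiled form; this text tells all that it offers.
- The arm moves only by the tool arm_command, never from a script. Its argument "steps" is a list of rows, each an object of numbers: "rx", "ry", "rz": the turn, a rotation vector about the tool's x, y, z in degrees; "x", "y", "z": the shift along the tool's x, y, z in m; "gripper": the opening, from 0 (shut) to 1 (fully open). A call has 1 to 8 rows; each row shifts and turns the commanded pose from where the row before left it, along the tool's axes as they then stand; what a row does not reach is not made up. A row lasts 1/8 s, in which the tool goes at most 62.5 mm and 10.7 degrees, less where a joint would pass 70% of its speed; a pose out of reach is approached as far as the arm can. A call is refused whole if a number of a shift passes 0.0625 or a number of a turn 10.7, either way. A call with a gripper value outside its range is refused whole. The fingers move at their own pace and stop on an object; "squeeze" is the grip in N (left out, the last holds). Time passes only in rows, so rows that do not move let the fingers close. It gives the time, the measured TCP pose, the force, the opening and the grip force at its end, in the units of the state.
- r.read_state(): the state, without advancing time (a new reading comes with each control period).
- imaging.snapshot(name): name is "scene" or "top" or "wrist"; returns a dict with "img" (480x640x3 uint8, blue, green, red), "intrinsics" (3x3 intrinsics, pixels), "R" (3x3) and "t" (3): a world point X has camera coordinates R X + t; the wrist camera has in their place "tool_from_camera" (4x4, takes a point from camera to tool coordinates, whose origin is the TCP and whose axes are the flange's). Camera axes: x right, y down, z forward; pixel columns grow to the right and rows downward; lengths in m; the calibration is good to about 2 mm. A picture is of the moment at which its call begins: read the wrist's pose just before it. There is no depth.
- sign_off(): hands the job in; it is judged then, once.
The state is a dict: "time_s": time; "joint_positions": joint angles; "joint_velocities": joint speeds; "effort": joint torques, N m; "ee_pos": TCP position; "tcp_rot": TCP orientation; "force": force on the tool from outside, world axes, zero at the start; "ft_torque": the same for the moment, N m; "opening": finger opening in m; "finger_force": force on a finger pad.
Only numpy, scipy, OpenCV 4.12 (cv2) and the standard library are available. Lean on these libraries where they do the work, as an engineer would, in place of code of your own. Each camera call takes 0.05 s, during which the arm holds its last target. There are 200 camera calls.

## Working session

There is one attempt and no reset: what is moved stays moved. The work goes in short steps, Python scripts to look and compute and a tool call to move; the robot and the scene stay as the last step left them, time stands still between calls to the robot, and variables do not carry over. Pictures are saved under pics/ and viewed, at most 10 in all, crops included, and the job is handed in when it is done.

Besides the shell and the picture viewer there is one more tool, called after "Request:" in YAML: its name, and indented under it one key for each argument. arm_command: Moves the arm, as the interface text tells. Its arguments: {"type":"object","properties":{"steps":{"type":"array"},"squeeze":{"type":"number"}},"required":["steps"]}

```bash
mkdir -p pics; python3 - <<'E'
from station import r, imaging
import cv2,pickle
s=r.read_state();print({k:s[k] for k in('time_s','ee_pos','tcp_rot','opening','force')},r.tip_reach)
for n in('scene','top'):
    d=imaging.snapshot(n);cv2.imwrite(f'pics/{n}.png',d['img']);pickle.dump(d,open(f'{n}.pkl','wb'))
    print(n,d['intrinsics'],d['R'],d['t'])
E
```

```text
{'time_s': 0.0, 'ee_pos': array([0.2939024 , 0.57889665, 0.22550479]), 'tcp_rot': array([-2.74420073e-04,  2.32708445e-01,  9.72545723e-01, -1.23334654e-03]), 'opening': 0.09277652501489528, 'force': array([0.41428589, 0.09710573, 1.00343722])} 0.008
scene [[522.92333429   0.         323.46898496]
 [  0.         522.92333429 236.69928879]
 [  0.           0.           1.        ]] [[-0.78469473 -0.61948067  0.0223132 ]
 [-0.3185015   0.37204136 -0.87186124]
 [ 0.53179976 -0.69125171 -0.48924441]] [0.60165476 0.06748725 1.23236135]
top [[588.65210781   0.         316.59885829]
 [  0.         588.65210781 236.20043855]
 [  0.           0.           1.        ]] [[ 0.01795286 -0.99976613 -0.01205748]
 [-0.9911296  -0.01620693 -0.13190701]
 [ 0.13168074  0.01431863 -0.99118876]] [0.37015948 0.52909117 1.58697628]
```

View pics/scene.png

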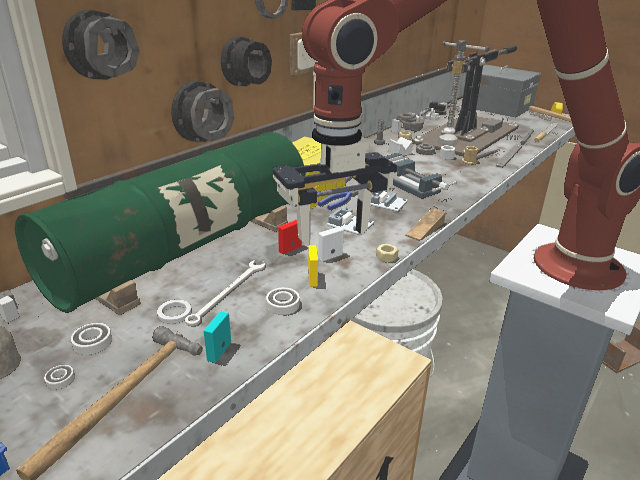

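View pics/top.png

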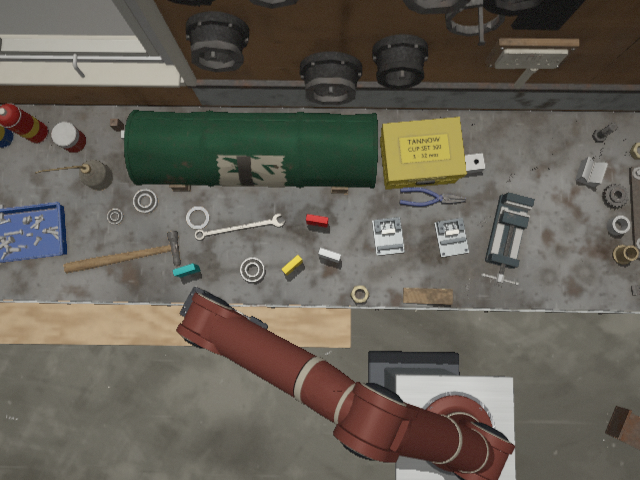

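The scene view shows the aluminium block at (330,245), red at (289,237), yellow at (313,265) and turquoise at (217,337). In the top view:
- **Spacer candidates:** aluminium (330,257), red (317,219), yellow (292,265) and turquoise (186,270). I choose the aluminium one.
- **Fixtures:** (388,236) and (452,237).
- **Bystanders:** pliers (432,198), nut (360,294) and wedge (428,296).

One close crop will check the choice.

```bash
python3 - <<'E'
import cv2
i=cv2.imread('pics/top.png')[190:310,310:480]
cv2.imwrite('pics/c1.png',cv2.resize(i,(0,0),fx=4.7,fy=4.7,interpolation=cv2.INTER_CUBIC))
E
```

```text
(no output)
```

View pics/c1.png

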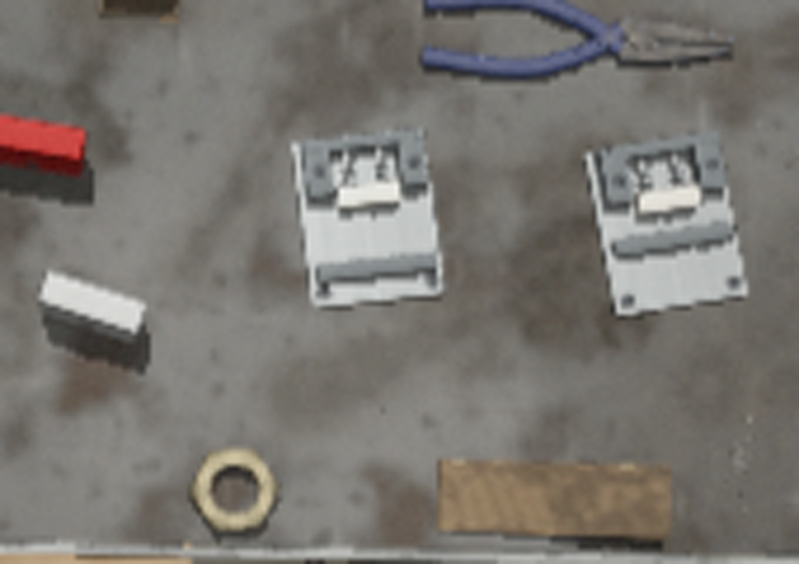

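The crop confirms it: the bare aluminium block's bright top is at crop (93,302). The left fixture (crop 368,218) has the wide gap between rail (375,270) and tile (368,195). The right one (668,228) is narrow.

```bash
cat > h.py <<'E'
import numpy as np,cv2,pickle
from scipy.spatial.transform import Rotation as Ro
def toolR(s): return Ro.from_quat(np.roll(s['tcp_rot'],-1)).as_matrix()
def ray(d,uv,z):
    "world points where the pixels' rays meet height z"
    uv=np.atleast_2d(np.float64(uv)); K=d['intrinsics']
    c=np.c_[(uv-K[:2,2])/K[[0,1],[0,1]],np.ones(len(uv))]
    v=c@d['R']; o=-d['R'].T@d['t']
    return o+v*((z-o[2])/v[:,2])[:,None]
def wrist(name):
    from station import r,imaging
    s=r.read_state(); d=imaging.snapshot('wrist'); T=d['tool_from_camera']; Rw=toolR(s)
    Rc=Rw@T[:3,:3]; o=Rw@T[:3,3]+s['ee_pos']
    d['R']=Rc.T; d['t']=-Rc.T@o; d['s']=s
    cv2.imwrite(f'pics/{name}.png',d['img']); pickle.dump(d,open(name+'.pkl','wb')); return d
def totool(s,p): return toolR(s).T@(np.asarray(p)-s['ee_pos'])
E
python3 - <<'E'
from h import *
from station import r
d=pickle.load(open('top.pkl','rb'));s=r.read_state()
c=lambda *p:(np.array(p)+.5)/4.7-.5+[310,190]
np.set_printoptions(precision=4,suppress=True)
print(toolR(s))
sp=ray(d,c((48,270),(146,303),(137,334),(40,300)),.07);print('spacer',sp,sp.mean(0))
e=sp[1]-sp[0]+sp[2]-sp[3];print('long dir deg',np.degrees(np.arctan2(e[1],e[0])))
bp=ray(d,c((292,142),(424,130),(442,293),(314,306)),.006);print('plate',bp,bp.mean(0))
rl=ray(d,c((318,266),(435,255)),.02);print('rail top inner',rl); e=rl[0]-rl[1];print('rail y dir',np.degrees(np.arctan2(e[1],e[0])))
T=ray(d,c((340,188),(400,183)),.0255);print('tile top',T)
T=pickle.load(open('top.pkl','rb'))
from station import imaging
print(imaging.snapshot('wrist')['tool_from_camera'])
print(totool(s,sp.mean(0)))
E
```

```text
[[-0.8917  0.4526 -0.001 ]
 [ 0.4526  0.8917 -0.0021]
 [-0.     -0.0023 -1.    ]]
spacer [[0.4889 0.3695 0.07  ]
 [0.4709 0.3131 0.07  ]
 [0.453  0.318  0.07  ]
 [0.4716 0.3738 0.07  ]] [0.4711 0.3436 0.07  ]
long dir deg -108.10196473888449
plate [[0.576  0.225  0.006 ]
 [0.5845 0.1459 0.006 ]
 [0.4864 0.1353 0.006 ]
 [0.4773 0.2114 0.006 ]] [0.531  0.1794 0.006 ]
rail top inner [[0.4997 0.2103 0.02  ]
 [0.5074 0.1413 0.02  ]]
rail y dir 96.35476753534104
tile top [[0.5457 0.198  0.0255]
 [0.5493 0.1626 0.0255]]
[[ 0.0009 -0.9661 -0.2583  0.0714]
 [ 1.      0.0012 -0.0009 -0.0003]
 [ 0.0012 -0.2583  0.9661 -0.1582]
 [ 0.      0.      0.      1.    ]]
[-0.2645 -0.1294  0.1559]
```

Request:
arm_command:
  steps:
    - {"x":-0.033,"y":-0.0162,"gripper":0.6}
    - {"x":-0.033,"y":-0.0162}
    - {"x":-0.033,"y":-0.0162}
    - {"x":-0.033,"y":-0.0162}
    - {"x":-0.033,"y":-0.0162}
    - {"x":-0.033,"y":-0.0162}
    - {"x":-0.033,"y":-0.0162}
    - {"x":-0.033,"y":-0.0162}

```text
invalid input at $.steps[0]: expected keys rx, ry, rz, x, y, z, gripper
```

Request:
arm_command:
  steps:
    - {"rz":10.15}
    - {"rz":10.15}
    - {"rz":10.15}
    - {"rz":10.15}
    - {"rz":10.15}
    - {"rz":10.15}
    - {"rz":10.15}
    - {"rz":10.15}

```text
invalid input at $.steps[0]: expected keys rx, ry, rz, x, y, z, gripper
```

```bash
python3 - <<'E'
from h import *
d=wrist('w1');s=d['s'];print(s['ee_pos'],toolR(s),s['time_s'],s['force'])
E
```

```text
[0.29396593 0.57905634 0.2257334 ] [[-8.91680452e-01  4.52664456e-01 -9.28806254e-04]
 [ 4.52665409e-01  8.91678648e-01 -1.79365203e-03]
 [ 1.62741833e-05 -2.01980292e-03 -9.99997960e-01]] 0.15 [ 0.56811282 -0.54771357 -0.00744658]
```

View pics/w1.png

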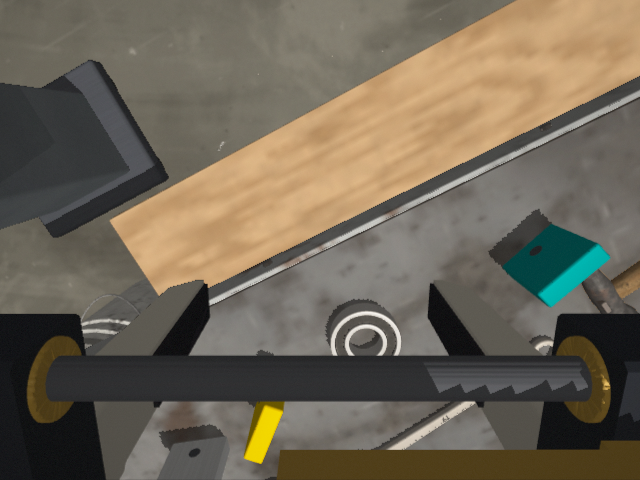

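The wrist camera, before any motion, sees the yellow block at (265,432), the aluminium one at (195,455) and the fingertips at (205,285) and (435,285). A row needs all its keys, so I'm resending.

Request:
arm_command:
  steps:
    - {"rx":0,"ry":0,"rz":0,"x":-0.033,"y":-0.0162,"z":0,"gripper":0.6}
    - {"rx":0,"ry":0,"rz":0,"x":-0.033,"y":-0.0162,"z":0,"gripper":0.6}
    - {"rx":0,"ry":0,"rz":0,"x":-0.033,"y":-0.0162,"z":0,"gripper":0.6}
    - {"rx":0,"ry":0,"rz":0,"x":-0.033,"y":-0.0162,"z":0,"gripper":0.6}
    - {"rx":0,"ry":0,"rz":0,"x":-0.033,"y":-0.0162,"z":0,"gripper":0.6}
    - {"rx":0,"ry":0,"rz":0,"x":-0.033,"y":-0.0162,"z":0,"gripper":0.6}
    - {"rx":0,"ry":0,"rz":0,"x":-0.033,"y":-0.0162,"z":0,"gripper":0.6}
    - {"rx":0,"ry":0,"rz":0,"x":-0.033,"y":-0.0162,"z":0,"gripper":0.6}

```text
time_s: 1.2
ee_pos: [0.4715, 0.3434, 0.2265]
tcp_rot: [-0.0, 0.233, 0.973, -0.0]
force: [1.7, 0.6, 0.6]
opening: 0.0559
finger_force: 0.0
```

Request:
arm_command:
  steps:
    - {"rx":0,"ry":0,"rz":10.15,"x":0,"y":0,"z":0,"gripper":0.6}
    - {"rx":0,"ry":0,"rz":10.15,"x":0,"y":0,"z":0,"gripper":0.6}
    - {"rx":0,"ry":0,"rz":10.15,"x":0,"y":0,"z":0,"gripper":0.6}
    - {"rx":0,"ry":0,"rz":10.15,"x":0,"y":0,"z":0,"gripper":0.6}
    - {"rx":0,"ry":0,"rz":10.15,"x":0,"y":0,"z":0,"gripper":0.6}
    - {"rx":0,"ry":0,"rz":10.15,"x":0,"y":0,"z":0,"gripper":0.6}
    - {"rx":0,"ry":0,"rz":10.15,"x":0,"y":0,"z":0,"gripper":0.6}
    - {"rx":0,"ry":0,"rz":10.15,"x":0,"y":0,"z":0,"gripper":0.6}

```text
time_s: 2.2
ee_pos: [0.4707, 0.3445, 0.2264]
tcp_rot: [-0.0, 0.811, 0.585, -0.0]
force: [0.8, 0.0, -0.0]
opening: 0.0557
finger_force: 0.0
```

```bash
python3 - <<'E'
from h import *
d=wrist('w2');s=d['s'];print(s['ee_pos'],toolR(s),s['time_s'],s['force'])
E
```

```text
[0.47069819 0.344541   0.2264167 ] [[ 3.16199711e-01  9.48692477e-01 -5.71808306e-04]
 [ 9.48692563e-01 -3.16199881e-01 -2.35404324e-04]
 [-4.04132030e-04 -4.68035508e-04 -9.99999809e-01]] 2.2 [ 0.79629884  0.01612611 -0.01539199]
```

View pics/w2.png

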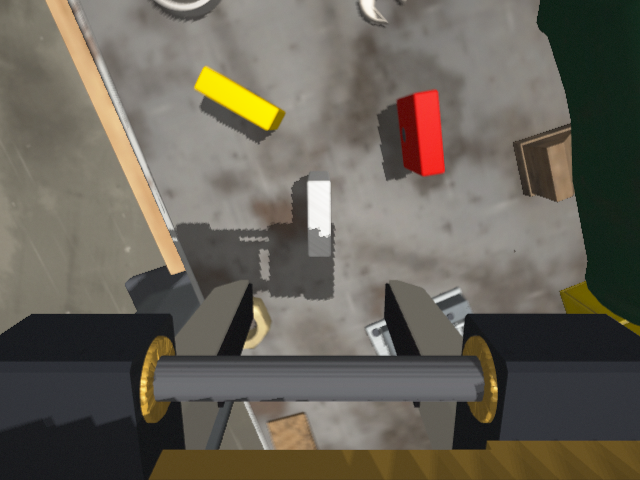

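The wrist view shows the spacer's top face from (307,181) to (331,256), upright and centred between the fingers at (250,285) and (385,285). Red is at (422,133), well off the finger path.

```bash
python3 - <<'E'
from h import *
np.set_printoptions(precision=4,suppress=True)
d=pickle.load(open('w2.pkl','rb'));s=d['s']
p=ray(d,[(307,181),(330,181),(331,256),(308,256)],.07);t=[totool(s,q) for q in p]
print(np.array(t),np.mean(t,0),p.mean(0))
sp=np.array([.4711,.3436,.07]);print('top cam ->',totool(s,sp))
# tcp projected
q=d['R']@(s['ee_pos']*[1,1,0]+[0,0,.07])+d['t'];print((d['intrinsics']@q)/q[2])
E
```

```text
[[ 0.0307 -0.0085  0.1564]
 [ 0.0307  0.0087  0.1564]
 [-0.0277  0.0099  0.1564]
 [-0.0278 -0.008   0.1564]] [0.0015 0.0005 0.1564] [0.4716 0.3457 0.07  ]
top cam -> [-0.0007  0.0008  0.1564]
[318.4296 221.2057   1.    ]
```

Request:
arm_command:
  steps:
    - {"rx":0,"ry":0,"rz":0,"x":0,"y":0.0005,"z":0.04,"gripper":0.6}
    - {"rx":0,"ry":0,"rz":0,"x":0,"y":0,"z":0.04,"gripper":0.6}
    - {"rx":0,"ry":0,"rz":0,"x":0,"y":0,"z":0.04,"gripper":0.6}
    - {"rx":0,"ry":0,"rz":0,"x":0,"y":0,"z":0.04,"gripper":0.6}
    - {"rx":0,"ry":0,"rz":0,"x":0,"y":0,"z":0.02,"gripper":0.6}
    - {"rx":0,"ry":0,"rz":0,"x":0,"y":0,"z":0,"gripper":0.4}
    - {"rx":0,"ry":0,"rz":0,"x":0,"y":0,"z":0,"gripper":0.25}
    - {"rx":0,"ry":0,"rz":0,"x":0,"y":0,"z":0,"gripper":0.1}
  squeeze: 35

```text
time_s: 3.25
ee_pos: [0.4722, 0.3449, 0.0479]
tcp_rot: [-0.0, 0.809, 0.587, 0.001]
force: [-0.0, -0.2, -0.1]
opening: 0.0304
finger_force: 0.0
```

Request:
arm_command:
  steps:
    - {"rx":0,"ry":0,"rz":0,"x":0,"y":0,"z":0,"gripper":0}
    - {"rx":0,"ry":0,"rz":0,"x":0,"y":0,"z":0,"gripper":0}
    - {"rx":0,"ry":0,"rz":0,"x":0,"y":0,"z":0,"gripper":0}
    - {"rx":0,"ry":0,"rz":0,"x":0,"y":0,"z":0,"gripper":0}

```text
time_s: 3.75
ee_pos: [0.4717, 0.3447, 0.0475]
tcp_rot: [-0.0, 0.81, 0.587, 0.001]
force: [-0.5, -0.4, 5.8]
opening: 0.0176
finger_force: 35.0
```

Request:
arm_command:
  steps:
    - {"rx":0,"ry":0,"rz":0,"x":0,"y":0,"z":-0.015,"gripper":0}
    - {"rx":0,"ry":0,"rz":0,"x":0,"y":0,"z":-0.03,"gripper":0}
    - {"rx":0,"ry":0,"rz":0,"x":0,"y":0,"z":-0.03,"gripper":0}
    - {"rx":0,"ry":0,"rz":0,"x":0,"y":0,"z":-0.03,"gripper":0}
    - {"rx":0,"ry":0,"rz":0,"x":-0.02,"y":0.012,"z":0,"gripper":0}
    - {"rx":0,"ry":0,"rz":0,"x":-0.033,"y":0.021,"z":0,"gripper":0}
    - {"rx":0,"ry":0,"rz":0,"x":-0.033,"y":0.021,"z":0,"gripper":0}
    - {"rx":0,"ry":0,"rz":0,"x":-0.033,"y":0.021,"z":0,"gripper":0}

```text
time_s: 4.75
ee_pos: [0.5049, 0.204, 0.1501]
tcp_rot: [0.0, 0.81, 0.586, -0.002]
force: [1.1, -0.2, -1.8]
opening: 0.0176
finger_force: 35.0
```

Request:
arm_command:
  steps:
    - {"rx":0,"ry":0,"rz":0,"x":-0.033,"y":0.021,"z":0,"gripper":0}
    - {"rx":0,"ry":0,"rz":0,"x":-0.033,"y":0.021,"z":0,"gripper":0}
    - {"rx":0,"ry":0,"rz":0,"x":-0.013,"y":0.009,"z":0,"gripper":0}
    - {"rx":0,"ry":0,"rz":-8.15,"x":0,"y":0,"z":0,"gripper":0}
    - {"rx":0,"ry":0,"rz":-8.15,"x":0,"y":0,"z":0,"gripper":0}
    - {"rx":0,"ry":0,"rz":-8.15,"x":0,"y":0,"z":0,"gripper":0}
    - {"rx":0,"ry":0,"rz":0,"x":0,"y":0,"z":0,"gripper":0}
    - {"rx":0,"ry":0,"rz":0,"x":0,"y":0,"z":0,"gripper":0}

```text
time_s: 5.75
ee_pos: [0.5292, 0.1171, 0.1512]
tcp_rot: [-0.0, 0.668, 0.745, -0.0]
force: [0.0, 0.3, -1.6]
opening: 0.0174
finger_force: 35.0
```

```bash
python3 - <<'E'
from h import *
d=wrist('w3');s=d['s'];print(s['ee_pos'],toolR(s),s['time_s'],s['force'],s['ft_torque'],s['opening'])
E
```

```text
[0.52915047 0.11709991 0.15119366] [[-1.08675130e-01  9.94076695e-01 -1.11407187e-03]
 [ 9.94077316e-01  1.08675144e-01 -4.82965449e-05]
 [ 7.30614513e-05 -1.11272221e-03 -9.99999378e-01]] 5.75 [ 0.01181364  0.28815329 -1.64639693] [-0.03597142  0.0583637  -0.02077111] 0.0174018461546541
```

View pics/w3.png

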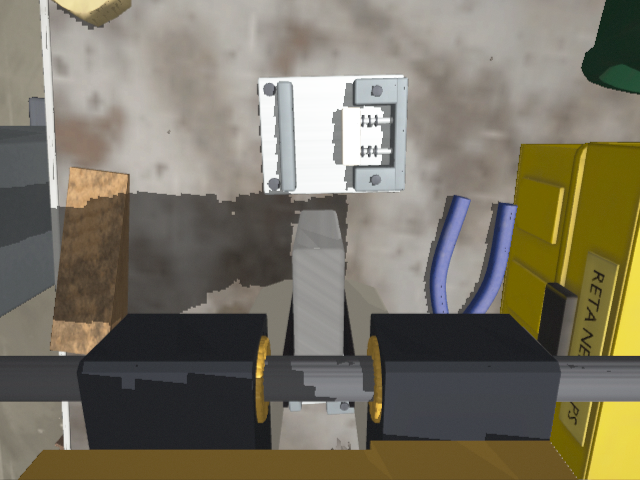

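The wrist view shows the wide fixture: plate (260,78) to (407,192), rail at u≈286 and cheeks at u≈356. The tile sits at (352,135), and the held spacer is at (318,240). I'll enlarge it for precise edges.

```bash
python3 - <<'E'
import cv2
i=cv2.imread('pics/w3.png')[65:255,250:420]
i=cv2.resize(i,(0,0),fx=4,fy=4,interpolation=cv2.INTER_CUBIC)[:600]
cv2.imwrite('pics/c2.png',i)
E
```

```text
(no output)
```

View pics/c2.png

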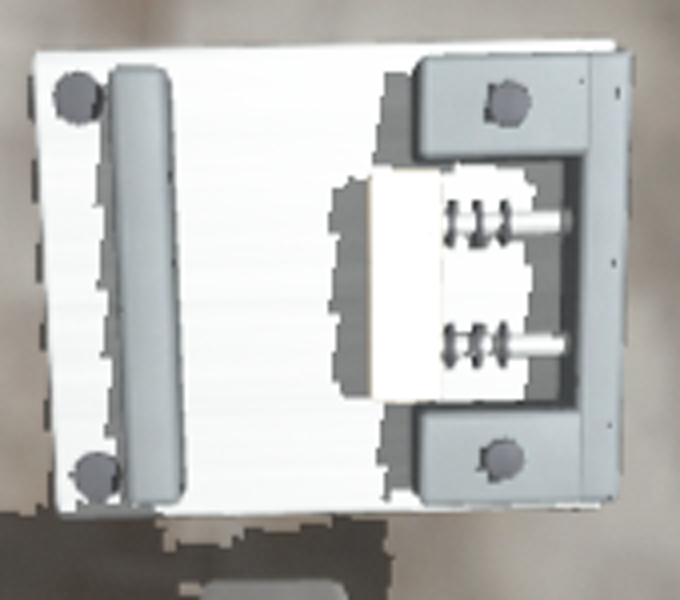

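The enlarged crop gives the following edges:
- **Rail:** inner top edge from (168,68) to (184,500).
- **Cheeks:** front top edges from (422,60) to (420,500).
- **Tile:** front top edge from (372,168) to (370,402).

```bash
cat > fx.py <<'E'
from h import *
np.set_printoptions(precision=4,suppress=True)
d=pickle.load(open('w3.pkl','rb'));s=d['s']
c=lambda *p:(np.array(p)+.5)/4-.5+[250,65]
def show(n,p,z):
    P=ray(d,c(*p),z);print(n,P[:,:2].tolist().__str__()); 
    e=P[0]-P[-1];print('   ang',np.degrees(np.arctan2(e[1],e[0])),'mid',P.mean(0),'len',np.linalg.norm(e)); return P
show('plate rail side',[(35,52),(60,512)],.006)
show('plate +y',[(620,42),(35,52)],.006)
show('rail inner',[(167,70),(183,500)],.019)
show('rail outer',[(110,70),(125,500)],.019)
show('rail ends',[(140,66),(153,503)],.02)
show('back outer',[(632,52),(618,500)],.026)
show('cheek',[(422,60),(421,500)],.025)
show('cheek inner ends',[(500,155),(500,408)],.026)
show('tile',[(372,168),(370,402)],.0255)
print(totool(s,s['ee_pos']))
E
python3 fx.py
```

```text
plate rail side [[0.4773382463931617, 0.21395397835845165], [0.4875321755573753, 0.13650601908769405]]
   ang 97.49833609800086 mid [0.4824 0.1752 0.006 ] len 0.07811595603338624
plate +y [[0.5751505876375524, 0.2263091574458983], [0.4773382463931617, 0.21395397835845165]]
   ang 7.1991967278359 mid [0.5262 0.2201 0.006 ] len 0.09858957627453332
rail inner [[0.5006804450589986, 0.21244584678887504], [0.5099396037642567, 0.14312439528531118]]
   ang 97.60787874815446 mid [0.5053 0.1778 0.019 ] len 0.06993708357152245
rail outer [[0.4915063788737518, 0.21143608711835882], [0.49998651800635024, 0.14202359738493456]]
   ang 96.96532106151558 mid [0.4957 0.1767 0.019 ] len 0.06992858135770348
rail ends [[0.49636779750455534, 0.21249012656732635], [0.5048966306053524, 0.14219478664692614]]
   ang 96.91780246768258 mid [0.5006 0.1773 0.02  ] len 0.0708108452751827
back outer [[0.5737368164056742, 0.2225275473548175], [0.5830224798870589, 0.15225662002050008]]
   ang 97.52750482038925 mid [0.5784 0.1874 0.026 ] len 0.07088178027331453
cheek [[0.5410939640702819, 0.21784033059509667], [0.5501628512721244, 0.1484724811531538]]
   ang 97.44838686493499 mid [0.5456 0.1832 0.025 ] len 0.06995815357254502
cheek inner ends [[0.5553062233528228, 0.20493351336596616], [0.5610732692087937, 0.1652651779915566]]
   ang 98.27179961372698 mid [0.5582 0.1851 0.026 ] len 0.04008535454853187
tile [[0.5352374597451478, 0.20074410091018668], [0.5395312410323606, 0.16383114162816448]]
   ang 96.63492931642494 mid [0.5374 0.1823 0.0255] len 0.03716185034008194
[0. 0. 0.]
```

Request:
arm_command:
  steps:
    - {"rx":0,"ry":0,"rz":0,"x":0.0315,"y":-0.0004,"z":0,"gripper":0}
    - {"rx":0,"ry":0,"rz":0,"x":0.031,"y":-0.0005,"z":0,"gripper":0}
    - {"rx":0,"ry":0,"rz":-1.05,"x":0,"y":0,"z":0,"gripper":0}
    - {"rx":0,"ry":0,"rz":0,"x":0,"y":0,"z":0.02,"gripper":0}
    - {"rx":0,"ry":0,"rz":0,"x":0,"y":0,"z":0.02,"gripper":0}
    - {"rx":0,"ry":0,"rz":0,"x":0,"y":0,"z":0,"gripper":0}

```text
time_s: 6.55
ee_pos: [0.5207, 0.1775, 0.1103]
tcp_rot: [-0.001, 0.661, 0.751, -0.002]
force: [0.2, 0.1, -2.3]
opening: 0.0182
finger_force: 35.0
```

```bash
cat > fr.py <<'E'
from h import *
from station import r
import sys
np.set_printoptions(precision=4,suppress=True)
s=r.read_state();R=toolR(s);a=np.radians(7.3)
x=np.array([np.cos(a),np.sin(a),0]);y=np.array([-x[1],x[0],0]);p=s['ee_pos']
print('t',s['time_s'],'X-.5442',p@x-.5442,'Y-.1125',p@y-.1125,'foot z',p[2]-.0475,'yaw err',np.degrees(np.arctan2(R[1,1],R[0,1]))-7.3,'tilt',R[:2,2],'F fx',s['force']@x,s['force']@y,s['force'][2],'T',s['ft_torque'],s['opening'])
E
python3 fr.py; python3 - <<'E'
from h import *
d=pickle.load(open('top.pkl','rb'))
print('box front',ray(d,[(388,187),(465,184)],0),ray(d,[(388,180),(465,177)],.12))
E
```

```text
t 6.55 X-.5442 -0.005133736335234507 Y-.1125 -0.00264024715673937 foot z 0.06283720454832277 yaw err -0.0013002104786350444 tilt [-0.0036 -0.0023] F fx 0.18365722867996598 0.027109263715359155 -2.289422277293571 T [-0.0415  0.0588 -0.0283] 0.018243019335307992
box front [[ 0.67241557  0.17872872  0.        ]
 [ 0.68448623 -0.04022121  0.        ]] [[ 0.66483117  0.19167462  0.12      ]
 [ 0.67602295 -0.01164971  0.12      ]]
```

Request:
arm_command:
  steps:
    - {"rx":0,"ry":0,"rz":0,"x":0.0016,"y":0.001,"z":0,"gripper":0}
    - {"rx":0,"ry":0,"rz":0,"x":0,"y":0,"z":0.015,"gripper":0}
    - {"rx":0,"ry":0,"rz":0,"x":0,"y":0,"z":0.015,"gripper":0}
    - {"rx":0,"ry":0,"rz":0,"x":0,"y":0,"z":0,"gripper":0}
    - {"rx":0,"ry":0,"rz":0,"x":0,"y":0,"z":0,"gripper":0}

```text
time_s: 7.18
ee_pos: [0.5227, 0.1807, 0.0815]
tcp_rot: [-0.0, 0.66, 0.751, -0.0]
force: [0.4, -0.2, -1.0]
opening: 0.0176
finger_force: 35.0
```

```bash
python3 fr.py; python3 - <<'E'
from h import *
d=wrist('w4');i=cv2.resize(d['img'][100:300,220:460],(0,0),fx=3,fy=3,interpolation=cv2.INTER_CUBIC);cv2.imwrite('pics/c4.png',i)
E
```

```text
t 7.175 X-.5442 -0.002778129532865048 Y-.1125 0.00027880444892916523 foot z 0.03398555482368994 yaw err 0.07993909419417022 tilt [-0.0002 -0.0002] F fx 0.41107621720811244 -0.28064769855482374 -1.035776631144115 T [-0.0621  0.0722  0.0006] 0.017570665149524944
```

View pics/c4.png

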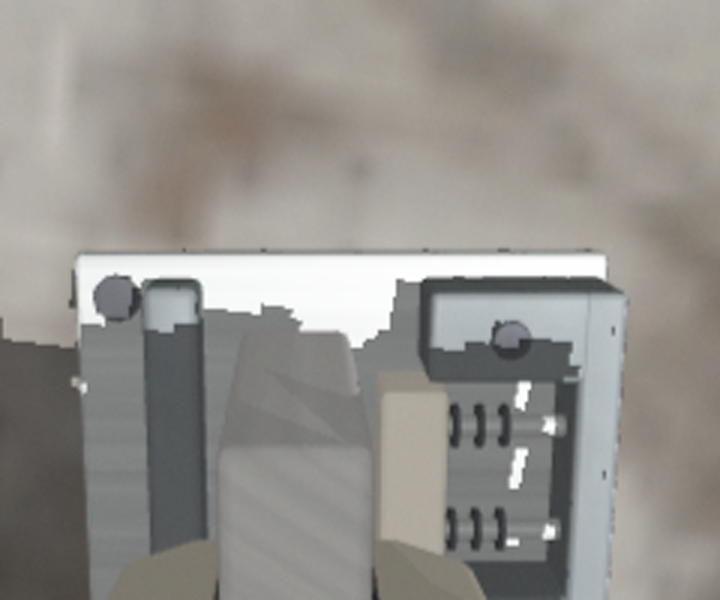

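The crop shows the spacer hanging in the gap: foot edge (243–350,332) and top edge (220–372,447). It lies between rail (205) and tile (380), with the cheek's corner at (428,293).

```bash
python3 - <<'E'
from h import *
np.set_printoptions(precision=4,suppress=True)
d=pickle.load(open('w4.pkl','rb'))
a=np.radians(7.3);x=np.array([np.cos(a),np.sin(a),0]);y=np.array([-x[1],x[0],0])
def f(n,p,z):
    P=ray(d,(np.array(p)+.5)/3-.5+[220,100],z);print(n,(P@x-.5442).round(4),(P@y-.1125).round(4))
f('foot end',[(243,333),(350,333)],.034)
f('top end',[(220,447),(372,447)],.104)
f('plate +y (expect .040)',[(78,254),(607,254)],.006)
f('rail end (.036), inner x -.020',[(172,281),(204,300),(207,530)],.02)
f('cheek front .020, end .036; inner end .020',[(430,293),(500,291),(500,380)],.026)
f('tile front .012, end .0185',[(381,450),(381,391),(444,391)],.0255)
E
```

```text
foot end [-0.0118  0.0059] [0.0304 0.0304]
top end [-0.0114  0.0055] [0.0314 0.0315]
plate +y (expect .040) [-0.0433  0.0543] [0.0395 0.0398]
rail end (.036), inner x -.020 [-0.0247 -0.0192 -0.0193] [ 0.0368  0.0334 -0.0093]
cheek front .020, end .036; inner end .020 [0.0198 0.0316 0.0323] [0.0358 0.0362 0.0206]
tile front .012, end .0185 [0.012  0.0118 0.0228] [0.0078 0.0185 0.0185]
```

Request:
arm_command:
  steps:
    - {"rx":0,"ry":0,"rz":0,"x":-0.0008,"y":-0.001,"z":0.008,"gripper":0}
    - {"rx":0,"ry":0,"rz":0,"x":0,"y":0,"z":0.008,"gripper":0}
    - {"rx":0,"ry":0,"rz":0,"x":0,"y":0,"z":0.006,"gripper":0}
    - {"rx":0,"ry":0,"rz":0,"x":0,"y":0,"z":0.002,"gripper":0}
    - {"rx":0,"ry":0,"rz":0,"x":0,"y":0,"z":0.001,"gripper":0}
    - {"rx":0,"ry":0,"rz":0,"x":0,"y":0,"z":0,"gripper":0}

```text
time_s: 7.98
ee_pos: [0.5219, 0.1798, 0.0567]
tcp_rot: [0.0, 0.66, 0.751, 0.0]
force: [1.2, 0.4, -1.5]
opening: 0.0175
finger_force: 35.0
```

```bash
python3 fr.py
```

```text
t 7.975 X-.5442 -0.00372229861533091 Y-.1125 -0.0004776882135432703 foot z 0.009215977427780297 yaw err 0.08137176779227406 tilt [0.0002 0.    ] F fx 1.2804579962952818 0.2629518741898116 -1.4511803867730604 T [-0.0462  0.0661 -0.0043] 0.01753718054813023
```

Creep down in small steps until it touches.

Request:
arm_command:
  steps:
    - {"rx":0,"ry":0,"rz":0,"x":0,"y":0,"z":0.001,"gripper":0}
    - {"rx":0,"ry":0,"rz":0,"x":0,"y":0,"z":0.001,"gripper":0}
    - {"rx":0,"ry":0,"rz":0,"x":0,"y":0,"z":0,"gripper":0}
    - {"rx":0,"ry":0,"rz":0,"x":0,"y":0,"z":0,"gripper":0}

```text
time_s: 8.48
ee_pos: [0.5217, 0.1798, 0.0547]
tcp_rot: [-0.0, 0.66, 0.751, -0.0]
force: [-0.5, 0.3, -2.5]
opening: 0.0179
finger_force: 35.0
```

Request:
arm_command:
  steps:
    - {"rx":0,"ry":0,"rz":0,"x":0,"y":0,"z":0.0007,"gripper":0}
    - {"rx":0,"ry":0,"rz":0,"x":0,"y":0,"z":0,"gripper":0}

```text
time_s: 8.72
ee_pos: [0.5217, 0.1798, 0.0539]
tcp_rot: [-0.0, 0.66, 0.751, -0.0]
force: [0.1, 0.8, -2.1]
opening: 0.018
finger_force: 35.0
```

```bash
python3 fr.py
```

```text
t 8.725 X-.5442 -0.0039155035258521265 Y-.1125 -0.00044596804929632194 foot z 0.006376979638707821 yaw err 0.08532946597185198 tilt [-0.0002 -0.    ] F fx 0.2206511092750338 0.7873018219145504 -2.054705394836005 T [-0.077   0.0323 -0.0126] 0.018006014751895942
```

Request:
arm_command:
  steps:
    - {"rx":0,"ry":0,"rz":0,"x":0,"y":0,"z":0.0005,"gripper":0}
    - {"rx":0,"ry":0,"rz":0,"x":0,"y":0,"z":0,"gripper":0}

```text
time_s: 8.98
ee_pos: [0.5218, 0.1798, 0.0535]
tcp_rot: [0.0, 0.66, 0.751, 0.0]
force: [0.6, -0.1, -0.4]
opening: 0.018
finger_force: 35.0
```

Request:
arm_command:
  steps:
    - {"rx":0,"ry":0,"rz":0,"x":0,"y":0,"z":0.0004,"gripper":0}
    - {"rx":0,"ry":0,"rz":0,"x":0,"y":0,"z":0,"gripper":0}

```text
time_s: 9.22
ee_pos: [0.5218, 0.1797, 0.0535]
tcp_rot: [-0.0, 0.66, 0.751, 0.0]
force: [-0.2, -0.3, 3.8]
opening: 0.0179
finger_force: 35.0
```

Contact with the floor. Now slide toward the tile.

Request:
arm_command:
  steps:
    - {"rx":0,"ry":0,"rz":0,"x":0,"y":0.0015,"z":0,"gripper":0}
    - {"rx":0,"ry":0,"rz":0,"x":0,"y":0.0015,"z":0,"gripper":0}
    - {"rx":0,"ry":0,"rz":0,"x":0,"y":0.0015,"z":0,"gripper":0}
    - {"rx":0,"ry":0,"rz":0,"x":0,"y":0.0015,"z":0,"gripper":0}
    - {"rx":0,"ry":0,"rz":0,"x":0,"y":0.0015,"z":0,"gripper":0}
    - {"rx":0,"ry":0,"rz":0,"x":0,"y":0.0015,"z":0,"gripper":0}
    - {"rx":0,"ry":0,"rz":0,"x":0,"y":0.0015,"z":0,"gripper":0}
    - {"rx":0,"ry":0,"rz":0,"x":0,"y":0,"z":0,"gripper":0}

```text
time_s: 10.22
ee_pos: [0.5288, 0.1809, 0.0535]
tcp_rot: [-0.003, 0.66, 0.751, -0.003]
force: [-5.7, -1.2, 10.4]
opening: 0.018
finger_force: 35.0
```

```bash
python3 fr.py
```

```text
t 10.225 X-.5442 0.0033390108517636907 Y-.1125 -0.0002713627338707114 foot z 0.00599493571469744 yaw err 0.11194885800406151 tilt [-0.0073 -0.0007] F fx -5.8111888383527095 -0.49889717813548107 10.354826494342468 T [-0.2569  1.6657  0.0359] 0.01802132080028633
```

Request:
arm_command:
  steps:
    - {"rx":-0.4,"ry":0,"rz":0,"x":0,"y":0,"z":-0.0004,"gripper":0}
    - {"rx":0,"ry":0,"rz":0,"x":0,"y":0.001,"z":0,"gripper":0}
    - {"rx":0,"ry":0,"rz":0,"x":0,"y":0.001,"z":0,"gripper":0}
    - {"rx":0,"ry":0,"rz":0,"x":0,"y":0.001,"z":0,"gripper":0}
    - {"rx":0,"ry":0,"rz":0,"x":0,"y":0,"z":0,"gripper":0}

```text
time_s: 10.85
ee_pos: [0.5294, 0.1809, 0.0535]
tcp_rot: [-0.002, 0.66, 0.751, -0.002]
force: [-9.1, -1.1, 11.6]
opening: 0.0178
finger_force: 35.0
```

```bash
python3 fr.py
```

```text
t 10.85 X-.5442 0.003862370859964881 Y-.1125 -0.00033191379020382217 foot z 0.005955353276374517 yaw err 0.11586193704905146 tilt [-0.0058 -0.0008] F fx -9.164674835132443 0.018364047504675466 11.634156914637686 T [-0.3774  2.3462  0.004 ] 0.01778034718268663
```

Request:
arm_command:
  steps:
    - {"rx":-0.2,"ry":0,"rz":0,"x":0,"y":0,"z":-0.0005,"gripper":0}
    - {"rx":0,"ry":0,"rz":0,"x":0,"y":0,"z":-0.0005,"gripper":0}
    - {"rx":0,"ry":0,"rz":0,"x":0,"y":0,"z":0,"gripper":0}

```text
time_s: 11.22
ee_pos: [0.5308, 0.1812, 0.0535]
tcp_rot: [0.0, 0.66, 0.751, 0.0]
force: [-6.1, -1.1, 2.1]
opening: 0.0177
finger_force: 35.0
```

```bash
python3 fr.py
```

```text
t 11.225 X-.5442 0.0053488167786260865 Y-.1125 -0.0002674991888373668 foot z 0.005977484919245553 yaw err 0.11571821795826942 tilt [ 0.001  -0.0001] F fx -6.241703875552226 -0.33753817960200583 2.0531545647482075 T [-0.1537  1.5051  0.0745] 0.017730294185895668
```

Request:
arm_command:
  steps:
    - {"rx":0,"ry":0,"rz":0,"x":0,"y":0.001,"z":-0.0001,"gripper":0}
    - {"rx":0,"ry":0,"rz":0,"x":0,"y":0.001,"z":-0.0001,"gripper":0}
    - {"rx":0,"ry":0,"rz":0,"x":0,"y":0.001,"z":-0.0001,"gripper":0}
    - {"rx":0,"ry":0,"rz":0,"x":0,"y":0,"z":0,"gripper":0}

```text
time_s: 11.72
ee_pos: [0.5333, 0.1815, 0.0535]
tcp_rot: [0.0, 0.66, 0.751, -0.0]
force: [-5.1, -1.3, 1.7]
opening: 0.0181
finger_force: 35.0
```

```bash
python3 fr.py
```

```text
t 11.725 X-.5442 0.007876342119351842 Y-.1125 -0.00025927258865253433 foot z 0.005970254737979519 yaw err 0.11991367362074534 tilt [-0.0002 -0.0004] F fx -5.2785348982648115 -0.6773205826098967 1.6588737548791797 T [-0.1697  1.6117  0.0033] 0.01809457083902111
```

Request:
arm_command:
  steps:
    - {"rx":0,"ry":0,"rz":0,"x":0,"y":0.001,"z":-0.0001,"gripper":0}
    - {"rx":0,"ry":0,"rz":0,"x":0,"y":0.001,"z":-0.0001,"gripper":0}
    - {"rx":0,"ry":0,"rz":0,"x":0,"y":0.001,"z":0,"gripper":0}
    - {"rx":0,"ry":0,"rz":0,"x":0,"y":0,"z":0,"gripper":0}

```text
time_s: 12.22
ee_pos: [0.5355, 0.1818, 0.0535]
tcp_rot: [-0.001, 0.66, 0.751, -0.001]
force: [-6.9, 0.3, 1.9]
opening: 0.0179
finger_force: 35.0
```

```bash
python3 fr.py
```

```text
t 12.225 X-.5442 0.01002217103777825 Y-.1125 -0.00025837575452794526 foot z 0.005992727056977412 yaw err 0.12289972583779818 tilt [-0.0021 -0.0007] F fx -6.851728534487657 1.1495871961686959 1.9072132113288598 T [-0.1843  1.8659  0.0385] 0.017938544107111477
```

Request:
arm_command:
  steps:
    - {"rx":-0.1,"ry":0,"rz":0,"x":0,"y":0.0008,"z":0,"gripper":0}
    - {"rx":0,"ry":0,"rz":0,"x":0,"y":0.0007,"z":0,"gripper":0}
    - {"rx":0,"ry":0,"rz":0,"x":0,"y":0,"z":0,"gripper":0}

```text
time_s: 12.6
ee_pos: [0.5364, 0.1819, 0.0535]
tcp_rot: [-0.0, 0.66, 0.751, -0.001]
force: [-8.9, 0.0, 2.8]
opening: 0.0179
finger_force: 35.0
```

```bash
python3 fr.py
```

```text
t 12.6 X-.5442 0.010939845163954298 Y-.1125 -0.00025550520164305257 foot z 0.006006205337166122 yaw err 0.12240941510968195 tilt [-0.0016 -0.0007] F fx -8.779620801375493 1.1327369954886597 2.81178776582406 T [-0.234   2.0238 -0.0493] 0.01788344380297567
```

Request:
arm_command:
  steps:
    - {"rx":0,"ry":0,"rz":0,"x":0,"y":0.0008,"z":0,"gripper":0}
    - {"rx":0,"ry":0,"rz":0,"x":0,"y":0,"z":0,"gripper":0}
    - {"rx":0,"ry":0,"rz":0,"x":0,"y":0,"z":0,"gripper":0}

```text
time_s: 12.98
ee_pos: [0.5367, 0.1819, 0.0535]
tcp_rot: [-0.001, 0.66, 0.751, -0.001]
force: [-7.6, 0.0, 4.0]
opening: 0.0181
finger_force: 35.0
```

```bash
python3 fr.py
```

```text
t 12.975 X-.5442 0.011310380374554119 Y-.1125 -0.00024308135920159124 foot z 0.006013173050977115 yaw err 0.1257931559763632 tilt [-0.0025 -0.0008] F fx -7.512612635517709 1.0092472968431878 4.019392979402077 T [-0.276   2.2047 -0.0041] 0.018088854327309657
```

Request:
arm_command:
  steps:
    - {"rx":-0.1,"ry":0,"rz":0,"x":0,"y":0.0006,"z":-0.0002,"gripper":0}
    - {"rx":0,"ry":0,"rz":0,"x":0,"y":0.0006,"z":0,"gripper":0}
    - {"rx":0,"ry":0,"rz":0,"x":0,"y":0,"z":0,"gripper":0}

```text
time_s: 13.35
ee_pos: [0.5368, 0.1819, 0.0535]
tcp_rot: [-0.001, 0.66, 0.751, -0.001]
force: [-8.9, -1.4, 4.7]
opening: 0.0175
finger_force: 35.0
```

```bash
python3 fr.py
```

```text
t 13.35 X-.5442 0.011346868622282624 Y-.1125 -0.00023768963269009402 foot z 0.006009921816521574 yaw err 0.1250921250691226 tilt [-0.0033 -0.001 ] F fx -9.005389100594103 -0.3035455902836297 4.6949332199297436 T [-0.3203  2.572   0.026 ] 0.017526737648007464
```

Request:
arm_command:
  steps:
    - {"rx":-0.3,"ry":0,"rz":0,"x":0,"y":0.0003,"z":-0.0002,"gripper":0}
    - {"rx":-0.2,"ry":0,"rz":0,"x":0,"y":0.0003,"z":0,"gripper":0}
    - {"rx":0,"ry":0,"rz":0,"x":0,"y":0,"z":0,"gripper":0}
    - {"rx":0,"ry":0,"rz":0,"x":0,"y":0,"z":0,"gripper":0}

```text
time_s: 13.85
ee_pos: [0.5366, 0.1819, 0.0535]
tcp_rot: [0.001, 0.66, 0.751, 0.001]
force: [-10.4, -0.8, 3.8]
opening: 0.018
finger_force: 35.0
```

```bash
python3 fr.py;  python3 - <<'E'
from h import *
d=wrist('w5');i=cv2.resize(d['img'][100:300,220:460],(0,0),fx=3,fy=3,interpolation=cv2.INTER_CUBIC);cv2.imwrite('pics/c5.png',i)
E
```

```text
t 13.85 X-.5442 0.011151999942455748 Y-.1125 -0.00027590650487036017 foot z 0.005956228140416353 yaw err 0.12628129177554914 tilt [ 0.0036 -0.0002] F fx -10.446885246671293 0.5278955090759097 3.7553122622946673 T [-0.206   2.7625 -0.0275] 0.01797906709226437
```

View pics/c5.png

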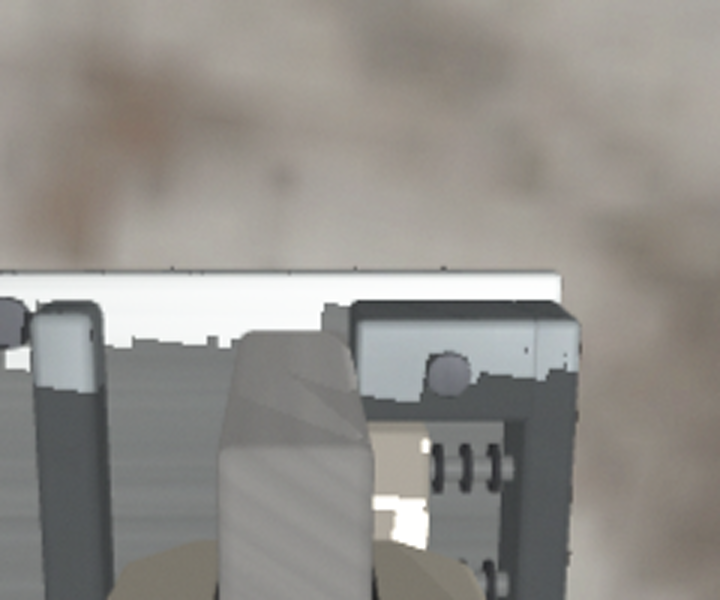

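The crop shows the spacer standing on the floor, against the cheek face (358,370), with the tile pressed behind that line. I'll trim the small tilt and settle.

Request:
arm_command:
  steps:
    - {"rx":0.2,"ry":0,"rz":0,"x":0,"y":0,"z":0,"gripper":0}
    - {"rx":0,"ry":0,"rz":0,"x":0,"y":0,"z":0,"gripper":0}
    - {"rx":0,"ry":0,"rz":0,"x":0,"y":0,"z":0,"gripper":0}
    - {"rx":0,"ry":0,"rz":0,"x":0,"y":0,"z":0,"gripper":0}

```text
time_s: 14.4
ee_pos: [0.5367, 0.1819, 0.0535]
tcp_rot: [0.0, 0.66, 0.751, -0.0]
force: [-10.3, -0.3, 3.7]
opening: 0.018
finger_force: 35.0
```

```bash
python3 fr.py
```

```text
t 14.4 X-.5442 0.01126017222475395 Y-.1125 -0.0002641587635921483 foot z 0.005993183974708154 yaw err 0.1206927112767806 tilt [ 0.0004 -0.0006] F fx -10.2431322064276 1.0226025123781861 3.728715724065726 T [-0.2638  2.7391 -0.0157] 0.017973763658703172
```

Upright, on the floor, square and central, and stalled on the cheeks at about 10 N. Handing in.

```bash
python3 -c "
from station import sign_off
print(sign_off())"
```

```text
the job is handed in; nothing more can be done
None
```

The job is handed in at 14.4 s: the gripper is still holding the aluminium spacer upright on the wide-gap fixture's floor, stopped against the cheeks with the tile pressed flush at about 10 N, and the narrow-gap fixture, wedge, pliers and nut were left alone.

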